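# Pack the roller-stand service kit into the caddy

### The arm

A 6-joint arm with a two-finger parallel gripper is mounted at the origin on the work surface. World frame = base frame: x ahead of the robot, y to its left, z up, the work surface at z = 0. Lengths are in m, angles in degrees, forces in N, time in s.
With the tool pointing down it reaches from about 0.4 to 0.825 m from the base axis. Payload 7 kg.
Tool frame: the origin (TCP) lies at the very end of the fingers, on their centre line; the grasp point (between the pads) lies 19 mm behind it; z points along the fingers, y is the direction in which the jaws open and shut (so a half turn about z gives the same grasp; the last joint's range is limited). The gripper opens to 85 mm and grips with 20 to 120 N. Pads are 22 mm wide; open, the fingers measure 114 mm over their backs; the gripper's body (76 mm by 85 mm) begins 54 mm behind the grasp point. The pads swing forward as they close: fully open they stand 13 mm farther back than shut.
Start: joints at [-51.331, 20.546, 0.682, 0, -70.136, -16.507], TCP at [0.255, -0.625, 0.231] pointing down, gripper open.
Joint ranges: [-176.03, 176.03], [-82.01, 121.73], [-58.28, 71.71], [-173.87, 95.51], [-174.79, -0.11], [-173.66, 173.66]. Speed limits (degrees/s): [136.94, 136.94, 172.46, 180, 180, 180].

### API

Orientations are given as a 3x3 rotation matrix whose columns are the frame's x, y, z axes.
In Python, from workcell import bot, command_gripper, capture, close_job gives the robot as it stands. Calls block until the motion is done:
- bot.movep(position, orientation): joint-space move of the TCP to a pose.
- bot.move_linear(position, vel=0.15, rotation=None, guard=None): straight line of the TCP; rotation=None keeps the orientation; vel is the mean speed in m/s. With guard (N) it stops when the force on the tool has changed by that much, and returns True; else False.
- bot.move_j(angles): joint-space move.
- command_gripper(opening, force=None): finger opening in m; force is the grip in N (None keeps the last); returns when the fingers have stopped.
- bot.pause(seconds).
- bot.inverse_kinematics(position, orientation): joint angles nearest the present ones, or None.
- capture(name): name is "scene" or "top" or "wrist"; returns a dict with "frame" (400x640x3 uint8, blue, green, red), "range_z" (400x640 float32, m along the optical axis (not along the pixel's ray), 0 where there is no reading), "camera_matrix" (3x3 intrinsics, pixels), "dist_coeffs" ([k1, k2, p1, p2, k3] as OpenCV has them; the pictures are not rectified), "extrinsics" (4x4, takes a point from camera to world coordinates). Camera axes: x right, y down, z forward; pixel columns grow to the right and rows downward; lengths in m; the calibration is good to about 2 mm. A picture is of the moment at which its call begins.
A pose or a line that the arm cannot do raises bot.Unreachable and nothing moves.
- close_job(): hands the job in, once; it reports no verdict.
Readings, each from a call of its own:
- bot.get_time(): time.
- bot.get_joints(): joint angles.
- bot.get_joint_vel(): joint speeds.
- bot.get_joint_efforts(): joint torques, N m.
- bot.get_tool_pos(): TCP position.
- bot.get_tcp_rot(): TCP orientation.
- bot.get_wrist_force(): force on the tool from outside, world axes, zero at the start.
- bot.get_wrist_torque(): the same for the moment, N m.
- bot.get_width(): finger opening in m.
Only numpy, scipy, OpenCV 4.12 (cv2) and the standard library are available. Lean on these libraries where they do the work, as an engineer would, in place of code of your own. Each camera call takes 0.05 s, during which the arm holds its last target. There are 200 camera calls.

### The job

Pack the service kit for the roller stand into the parts caddy: the copper sleeve in the blue cup, the unpainted black roller in the green cup, the dark steel bolt in the yellow cup and the orange eye nut in the white cup, each standing upright on the floor of its cup just as it stands on the bench now. Leave the bare steel sleeve and the roller with red reject paint standing where they are.

Things in the scene. Friction and masses are not known exactly. Their poses are not given: they have to be found in the camera images.
- copper_sleeve_mid (a point): Copper-coloured plain sleeve (a short tube) standing on end: 40 mm outside diameter, 26 mm bore, 50 mm tall, about 0.3 kg. The point is on its axis half-way up, 25 mm above its underside; in a cup, grip it in its upper half, since the cup's rim stands 8 mm above the cup's floor and fits the part loosely, not the fingers. z is its own axis, up as it stands.
- roller_mid (a point): Good roller: black rubber cylinder standing on end, 40 mm diameter and 44 mm tall, with a brass hub 18 mm in diameter standing 6 mm out of its top (50 mm in all), no paint on it, about 0.2 kg. The point is on its axis 25 mm above its underside. z is its own axis, up as it stands.
- bolt_mid (a point): Dark steel hexagon bolt standing on its head: head 32 mm across flats and 13 mm thick, below; round shank 20 mm in diameter rising to 54 mm above the underside; about 0.2 kg. The point is on its axis 27 mm above its underside. z is its own axis, up as it stands.
- eye_nut_mid (a point): Orange lifting eye nut standing on its round base (38 mm diameter, 16 mm thick): on it an upright ring of 12 mm round bar, 36 mm across outside, whose top is 48 mm above the underside. The ring lies in the x-z plane, so it is 12 mm thick along y: pinch it along y, about 38 mm above the underside. About 0.2 kg. The point is on its axis 24 mm above its underside. z is its own axis, up as it stands.
- blue_floor (a point): Centre of the inner floor of the blue cup, a square open plastic cup of 74 x 74 mm outside, 66 x 66 mm inside; it is fixed in the grey parts caddy (174 x 212 mm with its low carrying handles), which holds four such cups in a two by two block, 80 mm apart centre to centre. This point is 8 mm above the bench; the cup's rim is 8 mm higher still (16 mm above the bench). x and y run along the cup's sides, z is up. Which cup is in which corner differs from run to run.
- green_floor (a point): Centre of the inner floor of the green cup, a square open plastic cup of 74 x 74 mm outside, 66 x 66 mm inside; it is fixed in the grey parts caddy (174 x 212 mm with its low carrying handles), which holds four such cups in a two by two block, 80 mm apart centre to centre. This point is 8 mm above the bench; the cup's rim is 8 mm higher still (16 mm above the bench). x and y run along the cup's sides, z is up. Which cup is in which corner differs from run to run.
- yellow_floor (a point): Centre of the inner floor of the yellow cup, a square open plastic cup of 74 x 74 mm outside, 66 x 66 mm inside; it is fixed in the grey parts caddy (174 x 212 mm with its low carrying handles), which holds four such cups in a two by two block, 80 mm apart centre to centre. This point is 8 mm above the bench; the cup's rim is 8 mm higher still (16 mm above the bench). x and y run along the cup's sides, z is up. Which cup is in which corner differs from run to run.
- white_floor (a point): Centre of the inner floor of the white cup, a square open plastic cup of 74 x 74 mm outside, 66 x 66 mm inside; it is fixed in the grey parts caddy (174 x 212 mm with its low carrying handles), which holds four such cups in a two by two block, 80 mm apart centre to centre. This point is 8 mm above the bench; the cup's rim is 8 mm higher still (16 mm above the bench). x and y run along the cup's sides, z is up. Which cup is in which corner differs from run to run.
- steel_sleeve_mid (a point): Look-alike, to be left: bare grey steel sleeve of the same size as the copper one (40 mm diameter, 50 mm tall). The point is on its axis 25 mm above its underside.
- reject_roller_mid (a point): Look-alike, to be left: rejected roller, the same size as the good one (40 mm diameter, 50 mm tall) but with red paint on its top and a red band around it. The point is on its axis 25 mm above its underside.
Things that resemble listed ones, but are neither listed nor needed, are in the scene too. There is more than one size of the part that bears white_floor; the job needs the middle-sized.

How it is judged (in metres and radians):
At the end, for the whole second after the job is handed in: Each of the four kit parts stands upright (within 0.15 rad) and at rest on the floor of its own cup (axis within 25 mm of the cup's centre, height within 5 mm of standing on the floor), released; the steel sleeve and the red-painted roller still stand within 20 mm of where they began (horizontal distance between copper_sleeve_mid and blue_floor below 0.025 m and z of copper_sleeve_mid in the frame of blue_floor between 0.02 and 0.03 m and angle between each of copper_sleeve_mid, roller_mid, bolt_mid, eye_nut_mid, steel_sleeve_mid, reject_roller_mid's own z axis and vertical below 0.15 rad and linear speed of each of copper_sleeve, roller, bolt, eye_nut below 0.02 m/s and horizontal distance between roller_mid and green_floor below 0.025 m and z of roller_mid in the frame of green_floor between 0.02 and 0.03 m and horizontal distance between bolt_mid and yellow_floor below 0.025 m and z of bolt_mid in the frame of yellow_floor between 0.022 and 0.032 m and horizontal distance between eye_nut_mid and white_floor below 0.025 m and z of eye_nut_mid in the frame of white_floor between 0.019 and 0.029 m and distance of each of steel_sleeve_mid, reject_roller_mid from where it was at the start of the episode below 0.02 m); the robot touches nothing.
It fails at once if the bare steel sleeve is shifted more than 20 mm or knocked over (distance of steel_sleeve_mid from where it was at the start of the episode above 0.02 m or angle between steel_sleeve_mid's own z axis and vertical above 0.5 rad).
It fails at once if the red-painted roller is shifted more than 20 mm or knocked over (distance of reject_roller_mid from where it was at the start of the episode above 0.02 m or angle between reject_roller_mid's own z axis and vertical above 0.5 rad).
It also fails if it takes over 109 s, if anything falls off the work surface, if the arm or the gripper's body presses on something with over 40 N, if the wrist force passes 120 N, or if a joint passes its speed limit or range.

## Working session

There is one attempt and no reset: what is moved stays moved. The work goes in short steps, each a Python script; the robot and the scene stay as the last script left them, time stands still between calls to the robot, and variables do not carry over. Pictures are saved under pics/ and viewed, about 12 in all and at most 16, crops included, and the job is handed in when it is done.

```bash
ls; mkdir -p pics
python3 - <<'E'
from workcell import bot, capture
import cv2,numpy as np
for n in ("top","scene"):
    c=capture(n); cv2.imwrite(f"pics/{n}0.png",c["frame"]); np.savez(f"pics/{n}0.npz",**c)
    print(n,c["camera_matrix"],c["dist_coeffs"],c["extrinsics"])
print(bot.get_time())
E
```

```text
pics
top [[409.05037199   0.         317.26605866]
 [  0.         409.05037199 199.03636048]
 [  0.           0.           1.        ]] [-0.07061607  0.          0.          0.          0.        ] [[-0.02321898 -0.98955927  0.14224394  0.32145762]
 [-0.99970021  0.02408784  0.00438914 -0.00506898]
 [-0.00776966 -0.14209939 -0.9898219   0.95612826]
 [ 0.          0.          0.          1.        ]]
scene [[365.80655957   0.         315.42004984]
 [  0.         365.80655957 200.61624429]
 [  0.           0.           1.        ]] [-0.05825403  0.          0.          0.          0.        ] [[ 0.85611682  0.44652337 -0.2601555   0.67826419]
 [ 0.51666757 -0.72894982  0.44909552 -0.39192935]
 [ 0.01089134 -0.51889213 -0.85477034  0.74564504]
 [ 0.          0.          0.          1.        ]]
0.1
```

View pics/top0.png

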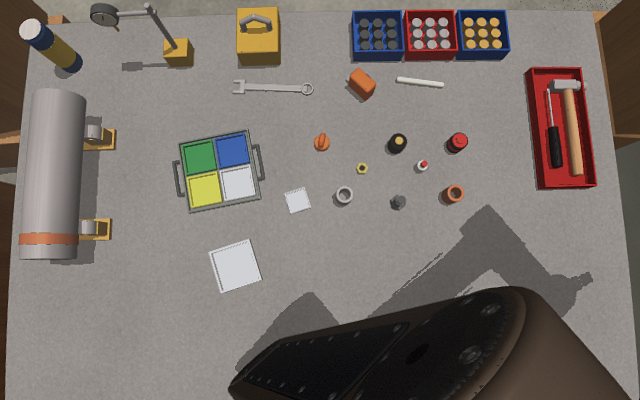

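View pics/scene0.png

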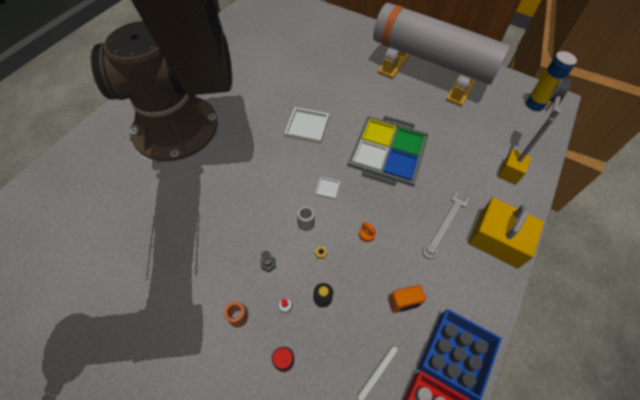

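The top view shows the caddy cups: green (199,157), blue (233,151), yellow (205,190) and white (238,183). The kit parts are the eye nut (321,142), good roller (398,143), bolt (398,202) and copper sleeve (454,193). The parts to leave are the steel sleeve (344,195) and the red roller (458,142). The loose white trays at (297,200) and (235,265) are the wrong sizes.

```bash
cat > h.py <<'E'
import cv2,numpy as np
def rays(c,uv):
    n=cv2.undistortPoints(np.asarray(uv,np.float64).reshape(-1,1,2),c["camera_matrix"],c["dist_coeffs"]).reshape(-1,2)
    return np.c_[n,np.ones(len(n))]
def plane(c,uv,z):
    E=c["extrinsics"]; d=rays(c,uv)@E[:3,:3].T; o=E[:3,3]
    return o+d*((z-o[2])/d[:,2])[:,None]
def cloud(c):
    h,w=c["range_z"].shape; v,u=np.mgrid[:h,:w]
    r=rays(c,np.c_[u.ravel(),v.ravel()])*c["range_z"].reshape(-1,1)
    E=c["extrinsics"]; return (r@E[:3,:3].T+E[:3,3]).reshape(h,w,3)
E
python3 - <<'E'
from h import *
c=dict(np.load("pics/top0.npz")); P=cloud(c); f=c["frame"]; hsv=cv2.cvtColor(f,cv2.COLOR_BGR2HSV).astype(int)
print("table z",np.median(P[230:250,300:400,2]))
S=dict(eye=(321,142),roller=(398,143),reject=(458,142),steel=(344,195),bolt=(398,202),copper=(454,193),ynut=(362,168),small=(422,166),orangeblk=(361,84),pen=(420,82))
for k,(u,v) in S.items():
    q=P[v-16:v+17,u-16:u+17].reshape(-1,3); zt=np.percentile(q[:,2],99)
    q=q[q[:,2]>zt-0.010]; xy=q[:,:2].astype(np.float32)
    (cx,cy),r=cv2.minEnclosingCircle(xy); a=cv2.minAreaRect(xy*1000)
    print(k,"ztop",zt.round(3),"circ",np.round([cx,cy,r],4),"mean",xy.mean(0).round(4),"rect",np.round(a[1],1),round(a[2],1),len(q))
H,Sa,V=hsv[...,0],hsv[...,1],hsv[...,2]
M=dict(green=(H>40)&(H<85)&(Sa>80),blue=(H>100)&(H<130)&(Sa>80),yellow=(H>22)&(H<36)&(Sa>80),white=(Sa<30)&(V>170))
cup=dict(green=(199,157),blue=(233,151),yellow=(205,190),white=(238,183))
for k,m in M.items():
    m=cv2.morphologyEx(m.astype(np.uint8),cv2.MORPH_OPEN,np.ones((3,3)))
    n,l,_,_=cv2.connectedComponentsWithStats(m); u,v=cup[k]
    cc=max((cv2.contourArea(x),i,x) for i,x in enumerate(cv2.findContours((l==l[v,u]).astype(np.uint8),0,2)[0]))[2]
    p=plane(c,cc.reshape(-1,2),0.014)[:,:2].astype(np.float32); a=cv2.minAreaRect(p*1000)
    print(k,np.round(a[0],1),np.round(a[1],1),round(a[2],1),"z",P[v-3:v+4,u-3:u+4,2].mean().round(4))
cv2.imwrite("pics/crop0.png",cv2.resize(f[60:280,160:490],None,fx=2.4,fy=2.4,interpolation=2))
E
```

```text
table z 7.116291560360644e-05
eye ztop 0.048 circ [ 0.4643 -0.0115  0.1431] mean [ 0.5709 -0.0135] rect [ 11.5 286. ] 88.5 65
roller ztop 0.051 circ [ 0.4609 -0.1019  0.1699] mean [ 0.5786 -0.1871] rect [ 37.7 339.5] 54.7 205
reject ztop 0.051 circ [ 0.4592 -0.1754  0.2191] mean [ 0.5783 -0.3278] rect [ 39.  437.4] 35.9 207
steel ztop 0.053 circ [ 0.4008 -0.0369  0.0856] mean [ 0.4538 -0.0596] rect [ 38.2 169.9] 61.7 164
bolt ztop 0.055 circ [ 0.3863 -0.1     0.1151] mean [ 0.4387 -0.1794] rect [ 18.6 229.7] 31.5 65
copper ztop 0.052 circ [ 0.3955 -0.1664  0.1776] mean [ 0.4525 -0.2996] rect [ 39.  354.7] 27.2 152
ynut ztop 0.014 circ [ 0.4434 -0.0386  0.1266] mean [ 0.5176 -0.1027] rect [ 65.  252.9] 74.6 106
small ztop 0.046 circ [ 0.4266 -0.1283  0.1621] mean [ 0.5068 -0.2202] rect [ 12.9 324. ] 41.9 38
orangeblk ztop 0.061 circ [ 0.5409 -0.0534  0.2248] mean [ 0.7232 -0.1118] rect [ 61.2 449.2] 79.3 335
pen ztop 0.016 circ [ 0.5324 -0.1524  0.2574] mean [ 0.7373 -0.2572] rect [ 77.6 514.6] 54.3 196
green [565.1 279.4] [74.8 74.9] 10.0 z 0.0086
blue [579.7 201. ] [76.4 75.3] 10.3 z 0.0088
yellow [486.7 264.8] [76.  76.7] 10.0 z 0.0278
white [498.6 183.7] [66.4 67.9] 10.0 z 0.0085
```

View pics/crop0.png

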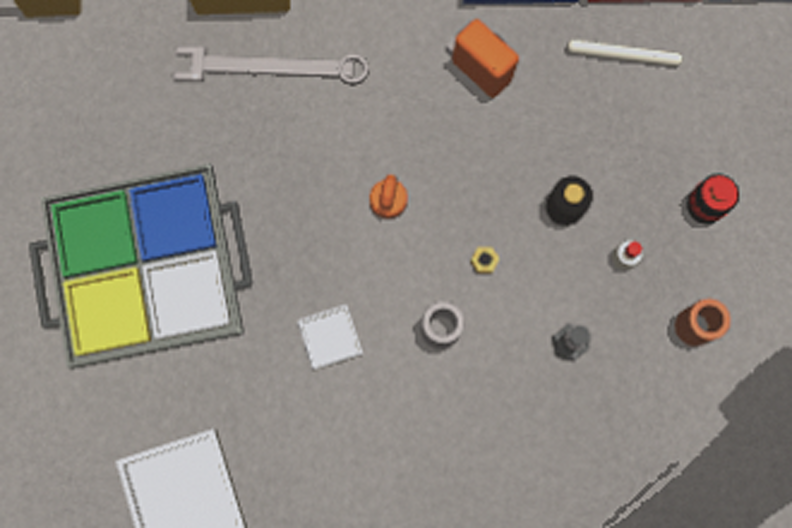

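Every height matches the stated sizes (parts 48–55 mm, cup floors 8 mm). The cup centres fit an 80 mm block turned 10°, centred at (0.533, 0.233). The circle fits are spoiled by missing-depth pixels, so I'll filter those out, move above the copper sleeve, and compare with the wrist camera.

```bash
cat >> h.py <<'E'
def locate(P,x,y,zmin,zmax=0.07,r=0.04):
    """centre (enclosing circle), rect of cloud points near x,y within heights"""
    q=P.reshape(-1,3); q=q[(np.hypot(q[:,0]-x,q[:,1]-y)<r)&(q[:,2]>zmin)&(q[:,2]<zmax)]
    xy=q[:,:2].astype(np.float32); (cx,cy),R=cv2.minEnclosingCircle(xy*1000); a=cv2.minAreaRect(xy*1000)
    return np.array([cx,cy])/1000,R,xy.mean(0),a,len(q),np.percentile(q[:,2],99)
def rot(a):
    a=np.deg2rad(a); y=np.array([np.cos(a),np.sin(a),0]); z=np.array([0,0,-1.]); return np.c_[np.cross(y,z),y,z]
E
python3 - <<'E'
from h import *
from workcell import bot,capture,command_gripper
P=cloud(dict(np.load("pics/top0.npz")))
G=dict(eye=(.571,-.013,.036),roller=(.579,-.187,.040),reject=(.578,-.328,.04),steel=(.46,-.06,.044),bolt=(.439,-.18,.046),copper=(.453,-.30,.044))
def show(k,P):
    c,R,m,a,n,zt=locate(P,*G[k]); print(k,c.round(4),"R",round(R,1),"mean",m.round(4),np.round(a[0],1),np.round(a[1],1),round(a[2],1),n,zt.round(3))
for k in G: show(k,P)
for yaw in (0,55,-35,90):
    for x,y in((.453,-.3),(.571,-.013),(.5796,.2005),(.4868,.2653)):
        q=[bot.inverse_kinematics([x,y,.2],rot(yaw+s)) for s in(0,180)]
        print(yaw,x,[None if i is None else round(float(i[5])) for i in q],end=" ")
print()
j=bot.get_joints(); print("yaw now",np.rad2deg(np.arctan2(*bot.get_tcp_rot()[[1,0],1])))
bot.movep([.453,-.30,.22],np.array(bot.get_tcp_rot()))
c=capture("wrist"); cv2.imwrite("pics/w0.png",c["frame"]); np.savez("pics/w0.npz",**c)
W=cloud(c)
for k in G:
    try: show(k,W)
    except Exception as e: print(k,"not seen")
print(bot.get_time(),bot.get_tool_pos(),c["extrinsics"].round(3))
E
```

```text
eye [ 0.5931 -0.0152] R 16.4 mean [ 0.5916 -0.0142] [593.2 -14.4] [11.9 32.6] 78.9 67 0.049
roller [ 0.5831 -0.1905] R 20.2 mean [ 0.5825 -0.1898] [ 583.  -190.2] [39.3 36.6] 21.2 216 0.052
reject [ 0.5824 -0.333 ] R 20.4 mean [ 0.5816 -0.3326] [ 583.  -333.8] [38.6 37.4] 24.8 217 0.053
steel [ 0.4612 -0.0624] R 20.0 mean [ 0.4606 -0.0625] [460.9 -62.4] [38.3 38.6] 43.1 152 0.054
bolt [ 0.4447 -0.1882] R 9.4 mean [ 0.4443 -0.1878] [ 444.5 -188.2] [18.1 17. ] 0.5 62 0.057
copper [ 0.4581 -0.313 ] R 19.8 mean [ 0.4578 -0.3116] [ 457.8 -312. ] [37.1 37.4] 0.7 141 0.053
0 0.453 [-167, 13] 0 0.571 [162, -18] 0 0.5796 [143, -37] 0 0.4868 [131, -49] 55 0.453 [-112, 68] 55 0.571 [-143, 37] 55 0.5796 [-162, 18] 55 0.4868 [None, 6] -35 0.453 [158, -22] -35 0.571 [127, -53] -35 0.5796 [108, -72] -35 0.4868 [96, -84] 90 0.453 [-77, 103] 90 0.571 [-108, 72] 90 0.5796 [-127, 53] 90 0.4868 [-139, 41] 
yaw now 112.1554201872289
eye not seen
roller [ 0.5844 -0.194 ] R 20.1 mean [ 0.5821 -0.1957] [ 584.1 -194.1] [38.8 38.6] 59.6 712 0.051
reject [ 0.5835 -0.3374] R 20.0 mean [ 0.5808 -0.3368] [ 583.3 -336.9] [38.3 38.7] 75.5 800 0.051
steel [ 0.4634 -0.0654] R 20.7 mean [ 0.4627 -0.0666] [463.1 -65.4] [39.3 39.5] 83.3 613 0.051
bolt [ 0.4463 -0.1919] R 10.3 mean [ 0.4459 -0.193 ] [ 446.  -192.3] [19.  19.8] 21.7 304 0.055
copper [ 0.4599 -0.3164] R 19.8 mean [ 0.4593 -0.3166] [ 459.6 -316.6] [38.7 38.9] 28.8 657 0.051
1.5667 [ 0.45276698 -0.30085342  0.21995728] [[-0.377  0.891  0.252  0.39 ]
 [ 0.926  0.362  0.105 -0.328]
 [ 0.002  0.273 -0.962  0.362]
 [ 0.     0.     0.     1.   ]]h.py:16: RuntimeWarning: Mean of empty slice.
  return np.array([cx,cy])/1000,R,xy.mean(0),a,len(q),np.percentile(q[:,2],99)
  ret = um.true_divide(
```

View pics/w0.png

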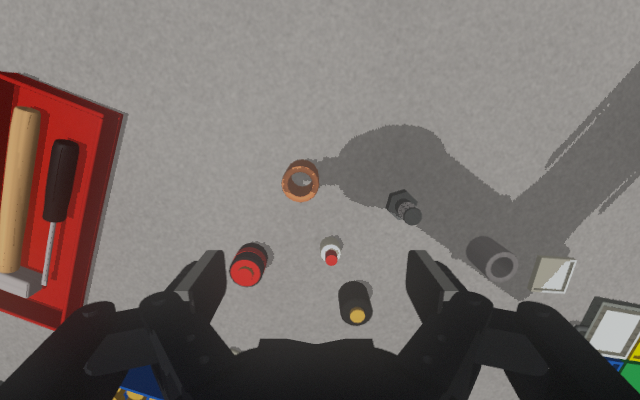

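The wrist view shows copper at (300,181), the bolt at (405,205), the steel sleeve at (492,258), the good roller at (355,303) and the reject at (249,263). The top and wrist estimates differ by about 4 mm in y. I'll use the nearer wrist view, refined again at hover. The copper sleeve goes first.

```bash
cat >> h.py <<'E'
from workcell import bot,capture,command_gripper
def go(x,y,z,yaw):
    c=[(abs(q[5]),s) for s in (0,180) if (q:=bot.inverse_kinematics([x,y,z],rot(yaw+s))) is not None]
    R=rot(yaw+min(c)[1]); bot.movep([x,y,z],R); return R
CUP=dict(green=(.5656,.2793),blue=(.5796,.2005),yellow=(.4868,.2653),white=(.5008,.1865))
def pick(x,y,zmin,yaw,tz,opening,force,hover=0.19):
    command_gripper(opening); go(x,y,hover,yaw); bot.pause(.3)
    c=capture("wrist"); L=locate(cloud(c),x,y,zmin,r=.033)
    print("refined",L[0].round(4),"R",round(L[1],1),"rect",np.round(L[3][0],1),np.round(L[3][1],1),round(L[3][2],1),"n",L[4],"z",L[5].round(3))
    assert np.hypot(L[0][0]-x,L[0][1]-y)<.008, "disagrees"
    x,y=L[0]
    go(x,y,hover-.06,yaw)
    if bot.move_linear([x,y,tz],vel=.12,guard=15): print("TOUCH",bot.get_tool_pos())
    command_gripper(0.0,force); print("width",bot.get_width(),"t",bot.get_time())
def lift(z=.17):
    p=bot.get_tool_pos(); bot.move_linear([p[0],p[1],z],vel=.15); print("lifted width",bot.get_width(),"F",np.round(bot.get_wrist_force(),1))
def place(cup,tz,yaw,rel):
    x,y=CUP[cup]; go(x,y,.17,yaw); bot.move_linear([x,y,tz+.03],vel=.15)
    t=bot.move_linear([x,y,tz-.002],vel=.04,guard=6); print("contact",t,np.round(bot.get_tool_pos(),4),"expected z",tz)
    command_gripper(rel); bot.move_linear([x,y,.17],vel=.15); print("t",bot.get_time())
def snap(cam,name):
    c=capture(cam); cv2.imwrite(f"pics/{name}.png",c["frame"]); np.savez(f"pics/{name}.npz",**c); return c
E
python3 - <<'E'
from h import *
pick(.4595,-.316,.044,0,.016,.065,40)
lift()
c=snap("wrist","w1"); L=locate(cloud(c),*bot.get_tool_pos()[:2],.17,.30,.05) if 0 else None
place("blue",.024,55,.056)
c=snap("wrist","w2")
E
```

```text
refined [ 0.4604 -0.3165] R 19.9 rect [ 460.4 -316.9] [39.1 38.7] 31.9 n 801 z 0.051
width 0.039311665601654035 t 5.175
lifted width 0.03892760975674013 F [ 0.1 -0.1 -4.6]
contact True [0.5792 0.2003 0.025 ] expected z 0.024
t 11.3583
```

View pics/w2.png

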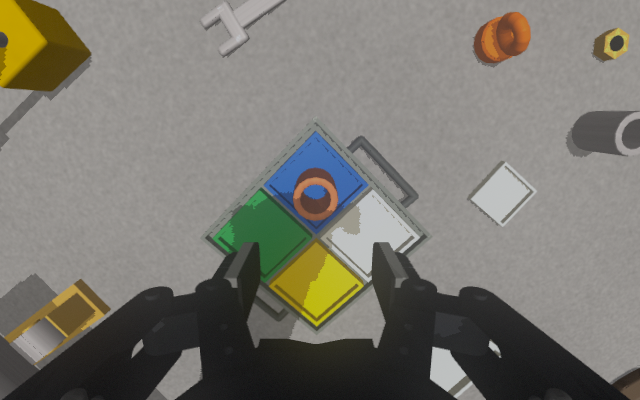

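Run:
```python
from h import *
c=dict(np.load("pics/w2.npz")); P=cloud(c)
L=locate(P,*CUP["blue"],.052); print("copper",L[0].round(4),L[1],L[5])
# cups from wrist view
hsv=cv2.cvtColor(c["frame"],cv2.COLOR_BGR2HSV).astype(int); H,S,V=[hsv[...,i] for i in range(3)]
M=dict(green=(H>40)&(H<85)&(S>80),blue=(H>100)&(H<130)&(S>80),yellow=(H>22)&(H<36)&(S>80),white=(S<30)&(V>150))
for k,m in M.items():
    m=m&(np.hypot(P[...,0]-CUP[k][0],P[...,1]-CUP[k][1])<.056)&(abs(P[...,2]-.012)<.012)
    q=(P[m][:,:2]*1000).astype(np.float32)
    if len(q)>50: a=cv2.minAreaRect(q); print(k,np.round(a[0],1),np.round(a[1],1),round(a[2],1),len(q))
```

```text
copper [0.5793 0.2   ] 20.07817840576172 0.05895620383175294
green [565. 279.] [77.7 80.5] 10.3 4249
blue [579.4 199.5] [77.9 77.8] 10.6 3809
yellow [484.6 265. ] [82.  81.4] 10.3 4528
white [503.3 178.9] [74.2 91.6] 10.6 3828
```

The copper sleeve at (316,195) stands centred in the blue cup, with its top at 59 mm as expected, and the cup centres agree within about 2 mm. Next are the roller and the bolt.

Run:
```python
from h import *
pick(.5840,-.193,.040,115,.013,.062,40)
lift(); place("green",.021,55,.056)
pick(.4462,-.1915,.046,60,.020,.055,40)
lift(); snap("wrist","w3"); place("yellow",.028,55,.040)
c=snap("wrist","w4"); P=cloud(c)
for k,z in (("green",.048),("yellow",.055),("blue",.052)):
    try: L=locate(P,*CUP[k],z); print(k,L[0].round(4),round(L[1],1),L[5])
    except Exception: print(k,"unseen")
```

```text
refined [ 0.5846 -0.1943] R 19.9 rect [ 584.6 -194.2] [39.5 38.3] 24.1 n 1262 z 0.051
width 0.03880745231236229 t 15.2667
lifted width 0.038638069015718673 F [-0.1  0.4 -3.1]
contact True [0.5653 0.279  0.0221] expected z 0.021
t 21.275
refined [ 0.4472 -0.1915] R 10.2 rect [ 447.7 -191.6] [19.3 19.7] 25.0 n 372 z 0.055
width 0.01892416154638345 t 25.4333
lifted width 0.019172374076555754 F [-0.2  0.5 -2.9]
contact True [0.4865 0.265  0.0286] expected z 0.028
t 31.325
green [0.5661 0.2779] 19.8 0.05887958968489413
yellow [0.4863 0.2649] 10.0 0.06276301963436949
blue [0.5791 0.2004] 20.1 0.05919418059963205
```

View pics/w4.png

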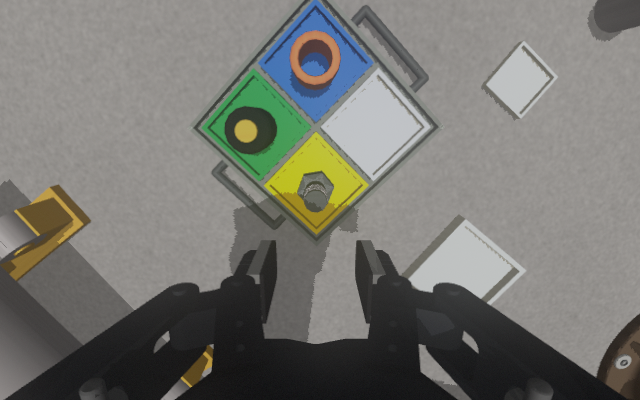

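The three parts stand centred: copper (315,57), roller (250,130) and bolt (315,190), with tops at 59, 59 and 63 mm. The last part is the eye nut. Its thin direction is about 79°, which I'll check from hover first.

Run:
```python
from h import *
command_gripper(.045); go(.594,-.018,.19,79); bot.pause(.3)
c=snap("wrist","w5"); P=cloud(c)
for z in (.018,.030,.036,.042):
    L=locate(P,.594,-.018,z,r=.033); print(z,L[0].round(4),round(L[1],1),L[2].round(4),np.round(L[3][0],1),np.round(L[3][1],1),round(L[3][2],1),L[4],L[5])
L=locate(P,.594,-.018,.008,.0175); print("base",L[0].round(4),L[1])
```

```text
0.018 [ 0.5967 -0.0174] 16.9 [ 0.5988 -0.0173] [597.1 -17. ] [17.5 32.9] 63.4 391 0.04791402262600421
0.03 [ 0.5967 -0.0174] 16.9 [ 0.5987 -0.0173] [596.8 -16.9] [11.  33.7] 79.0 387 0.04792418308223482
0.036 [ 0.5963 -0.0163] 16.3 [ 0.5977 -0.0171] [596.2 -16.8] [11.  32.3] 78.7 358 0.0479978463899068
0.042 [ 0.5964 -0.0176] 13.1 [ 0.5968 -0.017 ] [596.5 -16.8] [10.8 26.1] 79.3 257 0.04818562657401693
base [ 0.5961 -0.017 ] 18.95680046081543
```

View pics/w5.png

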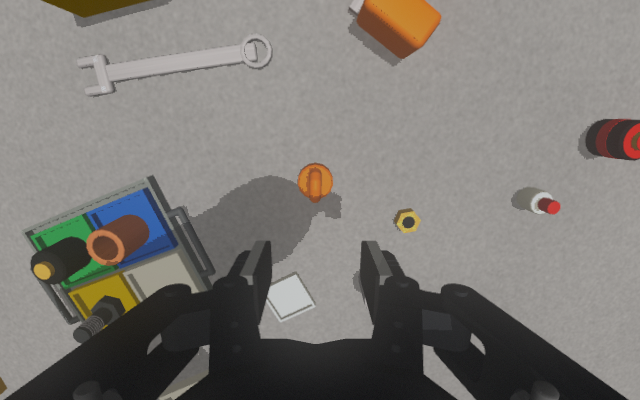

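The eye nut at (315,182) has its ring square to the jaws. The base and ring centres agree at (0.596, -0.017), and the yaw is 79°.

Run:
```python
from h import *
x,y=.5963,-.017
go(x,y,.13,79); print("touch",bot.move_linear([x,y,.021],vel=.12,guard=15))
command_gripper(0.0,40); print("width",bot.get_width())
lift(); place("white",.029,55,.036)
go(.50,.14,.26,55); bot.pause(.3)
c=snap("wrist","w6"); P=cloud(c)
t=snap("top","t6"); T=cloud(t)
for n,Q in (("wrist",P),("top",T)):
  for k,z in (("green",.048),("yellow",.055),("blue",.052),("white",.044)):
    try: L=locate(Q,*CUP[k],z,r=.035); print(n,k,L[0].round(4),round(L[1],1),L[5])
    except Exception: print(n,k,"unseen")
for k,g in dict(reject=(.5824,-.333),steel=(.4612,-.0624)).items():
    L=locate(T,*g,.044); print(k,L[0].round(4),round(L[1],1),L[5])
L=locate(P,*CUP["white"],.018,.026); print("eye base",L[0].round(4),L[1])
print(bot.get_time())
```

```text
touch False
width 0.01086999964596822
lifted width 0.011087988591174165 F [-0.2 -0.4 -2.1]
contact True [0.5004 0.1863 0.0297] expected z 0.029
t 39.9917
wrist green [0.5665 0.2781] 20.6 0.05889865843067217
wrist yellow [0.4864 0.2651] 10.2 0.06343108839112253
wrist blue [0.5793 0.1997] 19.9 0.05919573718907745
wrist white [0.5004 0.1858] 15.5 0.056008624175561614
top green [0.5594 0.2816] 20.2 0.059919397502313884
top yellow [0.4834 0.2675] 10.3 0.06556279999789139
top blue unseen
top white [0.4974 0.1908] 16.1 0.057915932642012134
reject [ 0.5832 -0.3325] 19.1 0.05312648896038405
steel [ 0.4613 -0.0625] 19.9 0.05395584264988244
eye base [0.5    0.1869] 19.04469108581543
40.8833h.py:16: RuntimeWarning: Mean of empty slice.
  return np.array([cx,cy])/1000,R,xy.mean(0),a,len(q),np.percentile(q[:,2],99)
  ret = um.true_divide(
```

View pics/w6.png

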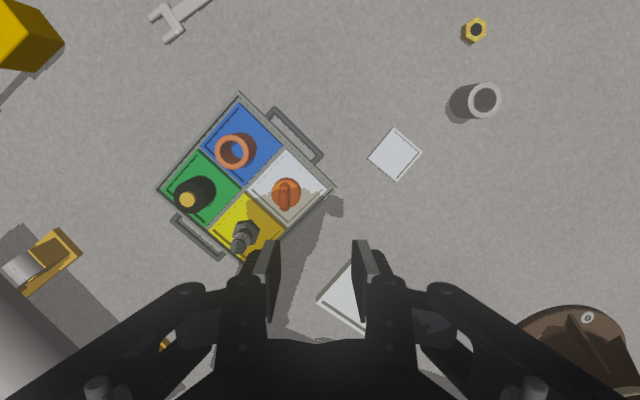

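View pics/t6.png

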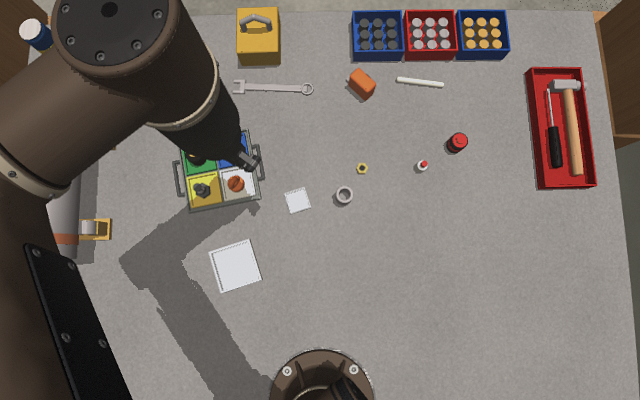

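The wrist view shows all four parts upright in their own cups: copper (234,151), roller (190,195), bolt (243,237) and eye nut (286,193). The top view shows the steel sleeve (344,195) and the reject (458,142) where they began. The arm is clear of everything, so I'm handing in.

```bash
python3 -c "
from workcell import close_job
close_job()"
```

```text
the job is handed in; nothing more can be done
```

I packed all four kit parts into their cups and handed the job in, with the last clock reading at about 41 s of the 109 s allowed. The copper sleeve is in the blue cup, the clean roller in the green, the bolt in the yellow and the eye nut in the white.

**Kit parts:** in the last wrist camera view each part stood upright, with its axis within about 2 mm of the cup centre I had measured. Tops were at 59, 59, 63 and 56 mm above the bench, against 58, 58, 62 and 56 mm expected.

**Parts left alone:** the steel sleeve and the red-painted roller measured within 1 mm of where they began.

**Disagreements:** the top camera read 3–7 mm away from the wrist camera. Its 7 mm reading was for the roller, which the arm partly hid, and it could not see the blue cup in the last picture. I relied on the wrist camera. All these differences are well inside the 25 mm allowed.

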